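# Sort the bottles, beakers and jar back into their trays

### The job

Tidy the bench after the cream-making class: sort the five pieces standing on the bench between the robot and the trays into the tray that already holds their kind (the two amber oil bottles into the bottle tray, the two small glass beakers into the beaker tray, the cream jar into the jar tray). Set each one down upright on the tray's floor, without dropping it, in one of that tray's empty bays, one piece to a bay. Leave the conical flask and the mortar where they stand.

Things in the scene. Friction and masses are not known exactly. Their poses are not given: they have to be found in the camera images.
- oil_large_mid (a point): The larger of the two loose amber glass oil bottles: body 33 mm diameter and 52 mm high, then a shoulder and a black screw cap 24 mm in diameter; 82 mm high in all, paper label, about 75 g. Stands upright on the bench at the start. This point is its centre, half-way up (41 mm above its foot); z up along its axis.
- oil_small_mid (a point): The smaller of the two loose amber glass oil bottles: body 25 mm diameter and 36 mm high, then a shoulder and a black screw cap 19 mm in diameter; 58 mm high in all, paper label, about 32 g. Stands upright on the bench at the start. This point is its centre, half-way up (29 mm above its foot); z up along its axis.
- beaker_large_mid (a point): The larger loose clear glass beaker: 50 mm outer diameter (53 mm at the rim, small spout on its x side), 70 mm high, wall 3 mm, empty, about 60 g. Stands upright on the bench at the start. This point is its centre, half-way up (35 mm above its foot); z up along its axis.
- beaker_small_mid (a point): The smaller loose clear glass beaker: 42 mm outer diameter (45 mm at the rim, small spout on its x side), 58 mm high, wall 3 mm, empty, about 40 g. Stands upright on the bench at the start. This point is its centre, half-way up (29 mm above its foot); z up along its axis.
- cream_jar_mid (a point): Loose cream jar: white pot 45 mm in diameter with a flat aluminium screw lid 46 mm in diameter and 18 mm high at the top; 48 mm high in all, closed, about 80 g. Stands upright on the bench at the start. This point is its centre, half-way up (24 mm above its foot); z up along its axis.
- bottle_tray: Bottle tray: fixed grey tray, 144 (x) by 180 mm (y). 4 mm floor; walls and ribs 11 mm high over the bench, 4 mm thick, make 2 x 2 bays of 66 (x) by 84 mm (y) inside, centred at x -35 or +35, y -44 or +44 mm. Far (+x) bays hold fixed stock: amber bottles, 82 mm (+y) and 58 mm (-y) high; the two near (-x) bays are empty. Origin: centre of underside; x points from empty to filled bays, z up.
- beaker_tray: Beaker tray: fixed grey tray, 144 (x) by 180 mm (y). 4 mm floor; walls and ribs 11 mm high over the bench, 4 mm thick, make 2 x 2 bays of 66 (x) by 84 mm (y) inside, centred at x -35 or +35, y -44 or +44 mm. Far (+x) bays hold fixed stock: beakers, 58 mm (+y) and 70 mm (-y) high; the two near (-x) bays are empty. Origin: centre of underside; x points from empty to filled bays, z up.
- jar_tray: Jar tray: fixed grey tray, 144 (x) by 180 mm (y). 4 mm floor; walls and ribs 11 mm high over the bench, 4 mm thick, make 2 x 2 bays of 66 (x) by 84 mm (y) inside, centred at x -35 or +35, y -44 or +44 mm. Far (+x) bays hold fixed stock: two cream jars, 48 mm high; the two near (-x) bays are empty. Origin: centre of underside; x points from empty to filled bays, z up.
- flask_mid (a point): Conical glass flask that stands loose among the pieces and is to be left alone: foot 64 mm in diameter, neck 24 to 30 mm, 102 mm high. This point is on its axis, 51 mm above its foot.
- mortar_mid (a point): White porcelain mortar (bowl) that stands loose among the pieces and is to be left alone: 72 mm in diameter at the rim, 52 mm at the foot, 44 mm high. This point is on its axis, 22 mm above its foot.
Things that resemble listed ones, but are neither listed nor needed, are in the scene too. Leave any green or red look-alike of the part that bears oil_large_mid alone.

How it is judged (in metres and radians):
At the end, for the whole second after the job is handed in: Both oil bottles stand in the two front bays of the bottle tray, both loose beakers in the two front bays of the beaker tray and the cream jar in either front bay of the jar tray: one piece to a bay, foot on the tray floor (within 4 mm), upright within 0.08 rad, released and at rest (((x of oil_large_mid in the frame of bottle_tray between -0.07 and -0.004 m and z of oil_large_mid in the frame of bottle_tray between 0.041 and 0.049 m and angle between each of oil_large_mid, oil_small_mid's own z axis and vertical below 0.08 rad and linear speed of each of oil_large, oil_small below 0.01 m/s and y of oil_large_mid in the frame of bottle_tray between 0.004 and 0.088 m and x of oil_small_mid in the frame of bottle_tray between -0.07 and -0.004 m and z of oil_small_mid in the frame of bottle_tray between 0.029 and 0.037 m and y of oil_small_mid in the frame of bottle_tray between -0.088 and -0.004 m) or (x of oil_large_mid in the frame of bottle_tray between -0.07 and -0.004 m and z of oil_large_mid in the frame of bottle_tray between 0.041 and 0.049 m and angle between each of oil_large_mid, oil_small_mid's own z axis and vertical below 0.08 rad and linear speed of each of oil_large, oil_small below 0.01 m/s and y of oil_large_mid in the frame of bottle_tray between -0.088 and -0.004 m and x of oil_small_mid in the frame of bottle_tray between -0.07 and -0.004 m and z of oil_small_mid in the frame of bottle_tray between 0.029 and 0.037 m and y of oil_small_mid in the frame of bottle_tray between 0.004 and 0.088 m)) and ((x of beaker_large_mid in the frame of beaker_tray between -0.07 and -0.004 m and z of beaker_large_mid in the frame of beaker_tray between 0.035 and 0.043 m and angle between each of beaker_large_mid, beaker_small_mid's own z axis and vertical below 0.08 rad and linear speed of each of beaker_large, beaker_small below 0.01 m/s and y of beaker_large_mid in the frame of beaker_tray between 0.004 and 0.088 m and x of beaker_small_mid in the frame of beaker_tray between -0.07 and -0.004 m and z of beaker_small_mid in the frame of beaker_tray between 0.029 and 0.037 m and y of beaker_small_mid in the frame of beaker_tray between -0.088 and -0.004 m) or (x of beaker_large_mid in the frame of beaker_tray between -0.07 and -0.004 m and z of beaker_large_mid in the frame of beaker_tray between 0.035 and 0.043 m and angle between each of beaker_large_mid, beaker_small_mid's own z axis and vertical below 0.08 rad and linear speed of each of beaker_large, beaker_small below 0.01 m/s and y of beaker_large_mid in the frame of beaker_tray between -0.088 and -0.004 m and x of beaker_small_mid in the frame of beaker_tray between -0.07 and -0.004 m and z of beaker_small_mid in the frame of beaker_tray between 0.029 and 0.037 m and y of beaker_small_mid in the frame of beaker_tray between 0.004 and 0.088 m)) and ((x of cream_jar_mid in the frame of jar_tray between -0.07 and -0.004 m and z of cream_jar_mid in the frame of jar_tray between 0.024 and 0.032 m and angle between cream_jar_mid's own z axis and vertical below 0.08 rad and linear speed of cream_jar below 0.01 m/s and y of cream_jar_mid in the frame of jar_tray between 0.004 and 0.088 m) or (x of cream_jar_mid in the frame of jar_tray between -0.07 and -0.004 m and z of cream_jar_mid in the frame of jar_tray between 0.024 and 0.032 m and angle between cream_jar_mid's own z axis and vertical below 0.08 rad and linear speed of cream_jar below 0.01 m/s and y of cream_jar_mid in the frame of jar_tray between -0.088 and -0.004 m))); the robot touches nothing.
It fails at once if the flask is pushed more than 20 mm from its place or tipped over (distance of flask_mid from where it was at the start of the episode above 0.02 m or angle between flask_mid's own z axis and vertical above 0.3 rad).
It fails at once if the mortar is pushed more than 20 mm from its place or tipped over (distance of mortar_mid from where it was at the start of the episode above 0.02 m or angle between mortar_mid's own z axis and vertical above 0.3 rad).
It fails at once if one of the five pieces is dropped or knocked flying (faster than 0.7 m/s out of the fingers, a fall of some 25 mm) ((linear speed of oil_large above 0.7 m/s and contact force between the fingers and oil_large below 0.01 N) or (linear speed of oil_small above 0.7 m/s and contact force between the fingers and oil_small below 0.01 N) or (linear speed of beaker_large above 0.7 m/s and contact force between the fingers and beaker_large below 0.01 N) or (linear speed of beaker_small above 0.7 m/s and contact force between the fingers and beaker_small below 0.01 N) or (linear speed of cream_jar above 0.7 m/s and contact force between the fingers and cream_jar below 0.01 N)).
It also fails if it takes over 112 s, if anything falls off the work surface, if the arm or the gripper's body presses on something with over 40 N, if the wrist force passes 120 N, or if a joint passes its speed limit or range.

### The arm

A 7-joint arm with a two-finger parallel gripper is mounted at the origin on the work surface. World frame = base frame: x ahead of the robot, y to its left, z up, the work surface at z = 0. Lengths are in mm, angles in rad, forces in N, time in s.
With the tool pointing down it reaches from about 400 to 875 mm from the base axis. Payload 4.4 kg.
Tool frame: the origin (TCP) lies at the very end of the fingers, on their centre line; the grasp point (between the pads) lies 19 mm behind it; z points along the fingers, y is the line along which they close (so a half turn about z gives the same grasp; the last joint's range is limited). The gripper opens to 85 mm and grips with 20 to 120 N. Pads are 22 mm wide; open, the fingers measure 114 mm over their backs; the gripper's body (76 mm by 85 mm) begins 54 mm behind the grasp point. The pads swing forward as they close: fully open they stand 13 mm farther back than shut.
Start: joints at [-1.179, 0.628, 0.038, 1.517, -0.027, 0.996, -0.02], TCP at [287.264, 583.093, 231.313] pointing down, gripper open.
Joint ranges: [-3.06, 3.06], [-0.37, 2.12], [-1.25, 1.32], [0.18, 2.47], [-1.1, 4.24], [0.23, 1.98], [-2.94, 2.94]. Speed limits (rad/s): [2.57, 2.57, 3.14, 3.14, 3.14, 3.14, 3.14].

### API

Orientations are given as [roll, pitch, yaw] about the fixed x, y, z axes, in that order (R = Rz(yaw) Ry(pitch) Rx(roll)).
In Python, from cell import read_state, get_image, camera_info, finish_job gives the robot as it stands.
- The arm moves only by the tool play_rows, never from a script. Its argument "deltas" is one flat list of numbers, 7 for each row, row after row: the shift along the tool's x, y, z in mm, then the turn, a rotation vector about the tool's x, y, z in rad, then the opening, from 0 (shut) to 1 (fully open). In form: [dx, dy, dz, ax, ay, az, grip, dx, dy, dz, ax, ay, az, grip, ...]. A call has 1 to 10 rows; each row is the pose to reach, as a shift and turn from the pose commanded when the call began, along the tool's axes at that moment; what a row does not reach only later rows make up. A row lasts 1/8 s, in which the tool goes at most 62.5 mm and 10.7 degrees, less where a joint would pass 70% of its speed; a pose out of reach is approached as far as the arm can. A call with a gripper value outside its range is refused whole. The fingers move at their own pace and stop on an object; the grip force is fixed at half the most. Time passes only in rows, so rows that repeat a pose let the fingers close. It gives the time, the measured TCP pose, the force, the opening and the grip force at its end, in the units of the state.
- read_state(): the state, without advancing time (a new reading comes with each control period).
- get_image(name): name is "side" or "top"; returns the picture (420x560x3 uint8, red, green, blue); there is no depth.
- camera_info(name): a dict with "fx", "fy", "cx", "cy" (pixels), "T" (4x4, takes a point from camera to world coordinates). Camera axes: x right, y down, z forward; pixel columns grow to the right and rows downward; lengths in mm; the calibration is good to about 2 mm. A picture is of the moment at which its call begins. camera_info takes no time and is no camera call.
- finish_job(): hands the job in; it is judged then, once.
The state is a dict: "clock": time; "qpos": joint angles; "qd": joint speeds; "tau": joint torques, N m; "eef_pos": TCP position; "tool_rot": TCP orientation; "force": force on the tool from outside, world axes, zero at the start; "torque": the same for the moment, N m; "width": finger opening in mm; "gripper_force": force on a finger pad.
Only numpy, scipy, OpenCV 4.12 (cv2) and the standard library are available. Lean on these libraries where they do the work, as an engineer would, in place of code of your own. Each camera call takes 0.05 s, during which the arm holds its last target. There are 200 camera calls.

## Working session

There is one attempt and no reset: what is moved stays moved. The work goes in short steps, Python scripts to look and compute and a tool call to move; the robot and the scene stay as the last step left them, time stands still between calls to the robot, and variables do not carry over. Pictures are saved under pics/ and viewed, at most 14 in all, crops included, and the job is handed in when it is done.

Besides the shell and the picture viewer there is one more tool, called as a command line: name --argument value ..., lists and objects as JSON in quotes. play_rows: Moves the arm, as the interface text tells. Its arguments: {"type":"object","properties":{"deltas":{"type":"array"}},"required":["deltas"]}

```bash
mkdir -p pics; python3 - <<'E'
from cell import *
import cv2
for n in("top","side"):
    cv2.imwrite(f"pics/{n}0.png",get_image(n)[:,:,::-1]); c=camera_info(n); print(n,c)
s=read_state(); print(s)
E
```

```text
top {'fx': 411.81231467157824, 'fy': 411.81231467157824, 'cx': 285.18791078519314, 'cy': 206.0537917141554, 'T': array([[-2.59718369e-02, -9.95985710e-01,  8.56617110e-02,
         4.26830041e+02],
       [-9.99303001e-01,  2.81654566e-02,  2.44993673e-02,
         2.13780817e+01],
       [-2.68137209e-02, -8.49657114e-02, -9.96023018e-01,
         9.92097724e+02],
       [ 0.00000000e+00,  0.00000000e+00,  0.00000000e+00,
         1.00000000e+00]])}
side {'fx': 481.40206602245865, 'fy': 481.40206602245865, 'cx': 282.7580927131032, 'cy': 210.8174076676468, 'T': array([[ 6.85318147e-01, -4.21965455e-01,  5.93535333e-01,
        -2.84730907e+02],
       [-7.28060034e-01, -3.78684261e-01,  5.71425252e-01,
        -7.08471096e+02],
       [-1.63592276e-02, -8.23737449e-01, -5.66735379e-01,
         7.91604822e+02],
       [ 0.00000000e+00,  0.00000000e+00,  0.00000000e+00,
         1.00000000e+00]])}
{'clock': 0.1, 'qpos': array([-1.17880121,  0.62925216,  0.03844045,  1.51826899, -0.02701164,
        0.99626269, -0.01999564]), 'qd': array([-1.13371354e-03, -1.59600543e-03,  5.98700441e-04, -2.38335893e-03,
        6.59972251e-04, -9.30365043e-05,  1.33296351e-03]), 'tau': array([ 3.61450060e-03, -5.64531791e+01,  1.23123061e+00, -1.93974620e+01,
        1.14502420e-02,  5.40046240e-03, -9.17112828e-06]), 'eef_pos': array([287.00624967, 582.59373857, 230.48157892]), 'tool_rot': array([-3.13991909e+00,  4.16978858e-06,  2.68379903e+00]), 'force': array([0.10560577, 0.52567309, 0.20699141]), 'torque': array([-0.02422822,  0.02357755,  0.00929763]), 'gripper_force': 0.0, 'width': 85.76898622587149}
```

View pics/top0.png

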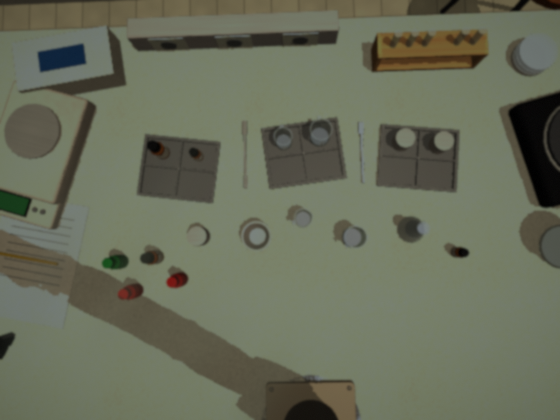

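View pics/side0.png

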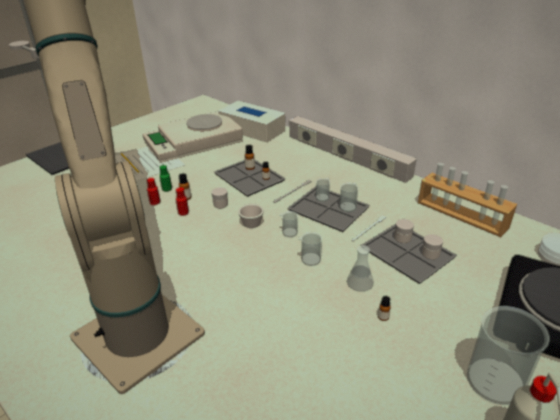

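Top view: the jar is at (198,236), mortar (256,235), small beaker (302,217), large beaker (352,237), flask (411,229), small oil (460,252) and large oil (150,257). The look-alikes are near (115,262), (131,291) and (177,281). The trays are at (179,169), (303,153) and (418,158). I'll enlarge it to read the feet and tops.

```bash
python3 - <<'E'
import cv2
t=cv2.imread("pics/top0.png");s=cv2.imread("pics/side0.png")
f=lambda im,g:cv2.convertScaleAbs(im,alpha=g)
a=cv2.resize(f(t[110:310,100:300],1.6),None,fx=3,fy=3,interpolation=3)  # 600x600
cv2.imwrite("pics/t_l.png",a)
a=cv2.resize(f(t[110:280,255:480],1.6),None,fx=3.5,fy=3.5,interpolation=3)
cv2.imwrite("pics/t_r.png",a)
a=cv2.resize(f(s[140:335,140:405],1.3),None,fx=3,fy=3,interpolation=3)
cv2.imwrite("pics/s_c.png",a)
E
```

```text
(no output)
```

View pics/t_l.png

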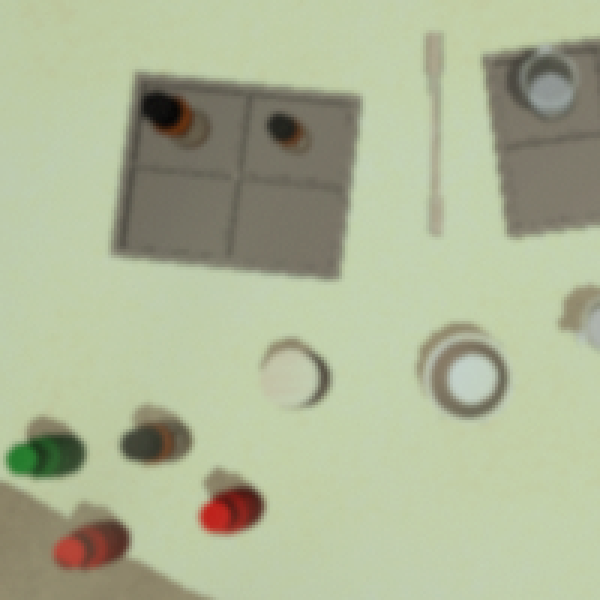

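View pics/t_r.png

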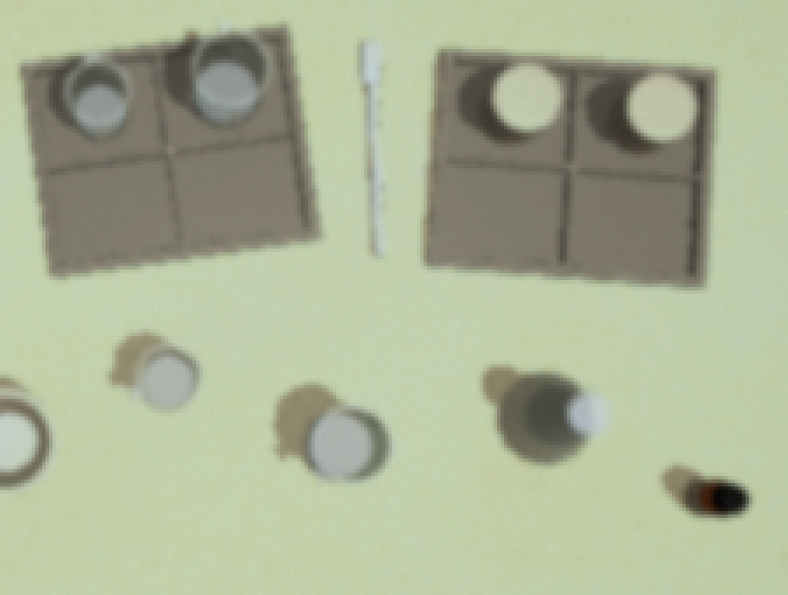

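View pics/s_c.png

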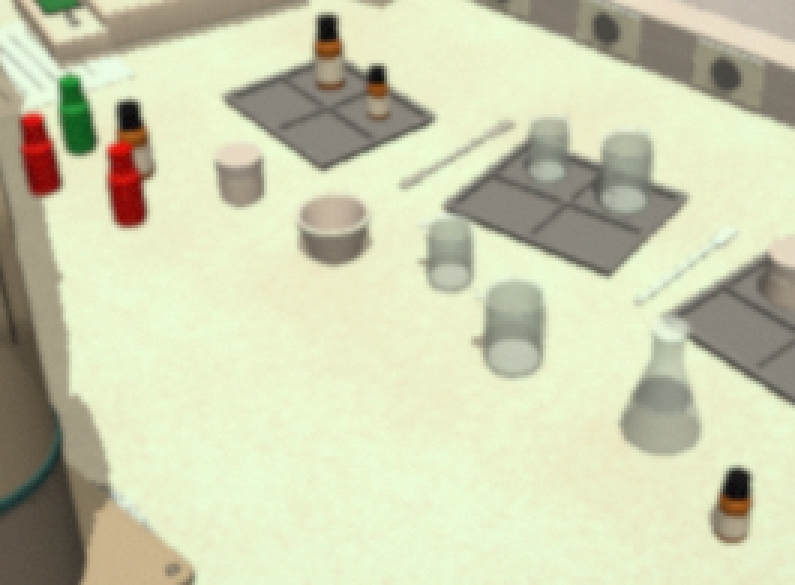

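Readings from the crops (scaled): oil cap (138,444 L), jar lid (289,377 L), beaker feet (168,381 R) and (341,443 R), small oil cap (733,498 R), and the tray corners are clear. I'll convert these to world positions and cross-check with the side view.

```bash
cat >h.py <<'E'
import numpy as np
from cell import *
def ray(n,p,z):
    c=camera_info(n);T=c["T"];d=T[:3,:3]@np.array([(p[0]-c["cx"])/c["fx"],(p[1]-c["cy"])/c["fy"],1])
    return (T[:3,3]+d*(z-T[2,3])/d[2])
def proj(n,X):
    c=camera_info(n);T=c["T"];q=T[:3,:3].T@(np.array(X)-T[:3,3]);return np.array([c["cx"]+c["fx"]*q[0]/q[2],c["cy"]+c["fy"]*q[1]/q[2]])
L=lambda u,v:(u/3+100,v/3+110)
R=lambda u,v:(u/3.5+255,v/3.5+110)
S=lambda u,v:(u/3+140,v/3+140)
def report():
    pass
E
python3 - <<'E'
from h import *
np.set_printoptions(precision=1,suppress=True)
for n,p,z,s in [("oilL",L(138,444),82,S(129,105)),("jar",L(289,377),48,S(240,155)),("bS",R(168,381),2,S(450,276)),("bL",R(341,443),2,S(514,356)),("oilS",R(733,498),58,S(738,474)),
 ("flask",R(545,417),0,S(661,428)),("mortar",L(471,379),10,None),("mortrim",L(467,371),44,S(333,213)),("flasktop",R(588,413),102,S(671,327)),("red",L(216,516),82,S(120,150)),("green",L(22,460),82,S(69,84)),("red2",L(70,552),82,S(34,121))]:
    a=ray("top",p,z); print(n,a, ray("side",s,z) if s else "")
for n,f,c in [("bottle",L,[(136,73),(361,96),(339,278),(111,253)]),("beaker",R,[(22,66),(288,28),(320,237),(53,275)]),("jar",R,[(440,50),(716,71),(703,286),(424,263)])]:
    P=np.array([ray("top",f(*q),11)[:2] for q in c]); C=P.mean(0)
    ex=(P[0]-P[3]+P[1]-P[2])/2; ey=(P[0]-P[1]+P[3]-P[2])/2
    yaw=np.arctan2(ex[1],ex[0]);yaw2=np.arctan2(-ey[0],ey[1]);y=(yaw+yaw2)/2
    Rm=np.array([[np.cos(y),-np.sin(y)],[np.sin(y),np.cos(y)]])
    print(n,C,np.linalg.norm(ex),np.linalg.norm(ey),yaw,yaw2,"bay+y",C+Rm@[-35,44],"bay-y",C+Rm@[-35,-44],"st",C+Rm@[35,44],C+Rm@[35,-44])
E
```

```text
oilL [398.4 355.1  82. ] [397.8 352.2  82. ]
jar [445.4 250.8  48. ] [443.7 244.3  48. ]
bS [479.9   3.7   2. ] [481.4   3.4   2. ]
bL [ 434.3 -112.9    2. ] [ 435.2 -112.2    2. ]
oilS [ 392.4 -352.6   58. ] [ 392.5 -354.9   58. ]
flask [ 448.4 -252.5    0. ] [ 448.2 -253.9   -0. ]
mortar [440.8 114.6  10. ] 
mortrim [446.5 114.3  44. ] [439.4 109.6  44. ]
flasktop [ 447.9 -250.6  102. ] [ 448.8 -253.3  102. ]
red [344.5 297.2  82. ] [341.3 291.1  82. ]
green [388.8 441.6  82. ] [383.1 431.5  82. ]
red2 [320.9 405.2  82. ] [317.8 396.3  82. ]
bottle [610.9 301.4] 148.9416025837343 186.2232964738045 -0.13288250487494632 -0.1364264747095607 bay+y [582.1 349.7] bay-y [570.3 262.5] st [651.5 340.3] [639.6 253.1]
beaker [638.3  -2.5] 148.00477368487415 185.62774323071963 0.11748302903052195 0.11207055441668763 bay+y [598.5  37.2] bay-y [608.5 -50.3] st [668.   45.2] [678.1 -42.3]
jar [ 618.5 -275.5] 149.02846427886587 188.59859946604726 -0.11926615673314242 -0.11244995933901827 bay+y [ 588.8 -227.7] bay-y [ 578.7 -315.2] st [ 658.4 -235.8] [ 648.2 -323.2]
```

Both views agree within a few mm, and the tray sizes come out right. Large oil bottle first: I'll move above it and turn so the fingers close along world x, clear of the look-alikes.

play_rows --deltas '[-200.7, -156.4, 60, 0, 0, 1.113, 0.7, -200.7, -156.4, 60, 0, 0, 1.113, 0.7, -200.7, -156.4, 60, 0, 0, 1.113, 0.7, -200.7, -156.4, 60, 0, 0, 1.113, 0.7, -200.7, -156.4, 60, 0, 0, 1.113, 0.7, -200.7, -156.4, 60, 0, 0, 1.113, 0.7, -200.7, -156.4, 60, 0, 0, 1.113, 0.7, -200.7, -156.4, 60, 0, 0, 1.113, 0.7, -200.7, -156.4, 60, 0, 0, 1.113, 0.7]'

```text
clock: 1.23
eef_pos: [398.0, 354.4, 171.3]
tool_rot: [-3.141, -0.0, 1.573]
force: [-0.3, -0.6, 0.8]
width: 59.9
gripper_force: 0.0
```

play_rows --deltas '[0, -1, 50, 0, 0, 0, 0.7, 0, -1, 100, 0, 0, 0, 0.7, 0, -1, 130, 0, 0, 0, 0.7, 0, -1, 149, 0, 0, 0, 0.7, 0, -1, 149, 0, 0, 0, 0.7, 0, -1, 149, 0, 0, 0, 0.2, 0, -1, 149, 0, 0, 0, 0.2, 0, -1, 149, 0, 0, 0, 0.2, 0, -1, 149, 0, 0, 0, 0.2, 0, -1, 149, 0, 0, 0, 0.2]'

```text
clock: 2.48
eef_pos: [398.0, 354.7, 23.5]
tool_rot: [3.14, -0.002, 1.571]
force: [0.6, -0.5, 5.9]
width: 31.4
gripper_force: 59.7
```

play_rows --deltas '[0, 0, -30, 0, 0, 0, 0.2, 0, 0, -70, 0, 0, 0, 0.2, 0, 0, -110, 0, 0, 0, 0.2, -2, 40, -110, 0, 0, 0, 0.2, -4, 90, -110, 0, 0, 0, 0.2, -4, 140, -110, 0, 0, 0, 0.2, -4, 180, -110, 0, 0, 0, 0.2, -4, 182, -110, 0, 0, 0, 0.2, -4, 182, -90, 0, 0, 0, 0.2, -4, 182, -60, 0, 0, 0, 0.2]'

```text
clock: 3.72
eef_pos: [577.3, 351.1, 81.4]
tool_rot: [-3.141, -0.001, 1.572]
force: [-1.1, -0.2, -0.8]
width: 31.6
gripper_force: 59.8
```

```bash
python3 - <<'E'
from h import *
import cv2
np.set_printoptions(precision=2,suppress=True)
s=read_state();print(s["eef_pos"],s["width"],s["force"],s["qpos"])
a=get_image("top")[90:290,80:280,::-1];b=get_image("side")[110:310,130:330,::-1]
cv2.imwrite("pics/p1.png",cv2.convertScaleAbs(cv2.resize(np.hstack([a,b]),None,fx=2,fy=2,interpolation=3),alpha=1.4))
E
```

```text
[577.28 351.12  81.4 ] 31.570332992847998 [-1.09 -0.21 -0.79] [-0.74  0.86  0.28  1.56 -0.3   0.77 -0.33]
```

View pics/p1.png

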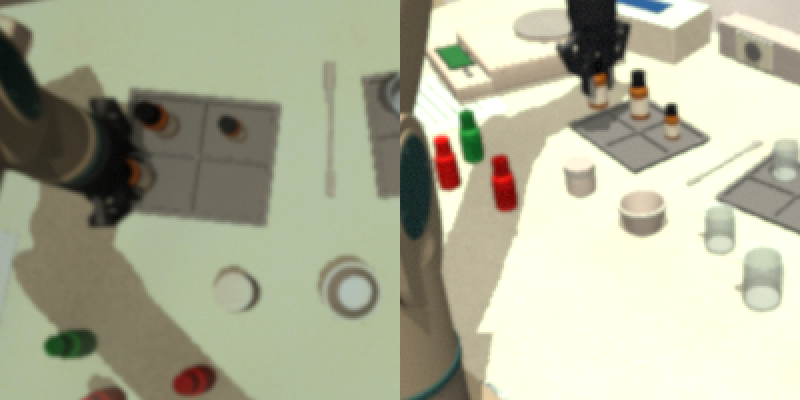

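Bottle held upright above the near-left bay. Lowering slowly.

play_rows --deltas '[0, 0, 25, 0, 0, 0, 0.2, 0, 0, 42, 0, 0, 0, 0.2, 0, 0, 48, 0, 0, 0, 0.2, 0, 0, 50, 0, 0, 0, 0.2, 0, 0, 51, 0, 0, 0, 0.2, 0, 0, 51, 0, 0, 0, 0.2, 0, 0, 51, 0, 0, 0, 0.2]'

```text
clock: 4.7
eef_pos: [579.4, 350.2, 31.8]
tool_rot: [3.141, -0.0, 1.571]
force: [0.5, 0.4, -1.9]
width: 31.0
gripper_force: 59.9
```

play_rows --deltas '[0, 0, 1.5, 0, 0, 0, 0.2, 0, 0, 3, 0, 0, 0, 0.2, 0, 0, 3.5, 0, 0, 0, 0.2, 0, 0, 3.5, 0, 0, 0, 0.2]'

```text
clock: 5.2
eef_pos: [579.2, 350.1, 27.7]
tool_rot: [-3.142, 0.0, 1.571]
force: [-0.3, 0.4, -0.8]
width: 31.5
gripper_force: 59.9
```

play_rows --deltas '[0, 0, 0.7, 0, 0, 0, 0.2, 0, 0, 1.5, 0, 0, 0, 0.2, 0, 0, 1.5, 0, 0, 0, 0.2]'

```text
clock: 5.58
eef_pos: [579.3, 350.1, 27.6]
tool_rot: [3.142, -0.0, 1.571]
force: [-2.4, -0.7, 8.3]
width: 31.1
gripper_force: 60.8
```

play_rows --deltas '[0, 0, 0, 0, 0, 0, 0.45, 0, 0, 0, 0, 0, 0, 0.6, 0, 0, 0, 0, 0, 0, 0.6, 0, 0, -30, 0, 0, 0, 0.6, 0, 0, -70, 0, 0, 0, 0.6, 0, 0, -110, 0, 0, 0, 0.6, 0, 0, -140, 0, 0, 0, 0.6, -50, -70, -120, 0, 0, -0.18, 1, -101, -134, -110, 0, 0, -0.36, 1, -101, -134, -110, 0, 0, -0.54, 1]'

```text
clock: 6.82
eef_pos: [442.7, 247.3, 136.1]
tool_rot: [-3.14, 0.0, 2.117]
force: [0.6, -0.3, -0.2]
width: 85.6
gripper_force: 0.0
```

play_rows --deltas '[0, 0, 0, 0, 0, -0.18, 1, 0, 0, 0, 0, 0, -0.36, 1, 0, 0, 0, 0, 0, -0.54, 1, 0, 0, 0, 0, 0, -0.72, 1, 0, 0, 0, 0, 0, -0.9, 1, 0, 0, 0, 0, 0, -1.03, 1, 0, 0, 0, 0, 0, -1.03, 1]'

```text
clock: 7.7
eef_pos: [445.3, 248.9, 136.3]
tool_rot: [3.141, -0.0, 3.139]
force: [-1.2, -1.1, -0.8]
width: 85.4
gripper_force: 0.0
```

```bash
python3 - <<'E'
from h import *
import cv2
s=read_state();print(s["eef_pos"],s["tool_rot"],s["qpos"])
a=get_image("top")[90:290,80:280,::-1];b=get_image("side")[110:310,130:330,::-1]
cv2.imwrite("pics/p2.png",cv2.convertScaleAbs(cv2.resize(np.hstack([a,b]),None,fx=2,fy=2,interpolation=3),alpha=1.4))
E
```

```text
[445.34204837 248.92695463 136.27966281] [ 3.14128129e+00 -8.55752689e-05  3.13895905e+00] [-0.46095279  0.57279084 -0.15154394  1.99400152  0.14816032  0.58499573
  0.85577694]
```

View pics/p2.png

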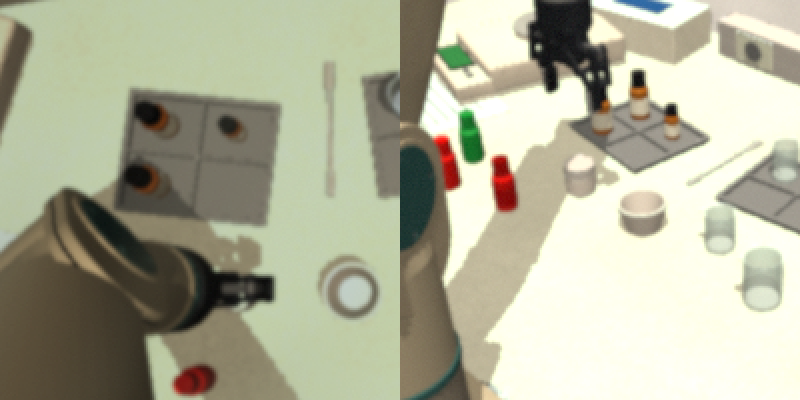

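Large oil bottle stands in its bay. Next, the cream jar, gripped on the lid.

play_rows --deltas '[0, 0, 40, 0, 0, 0, 1, 0, 0, 80, 0, 0, 0, 1, 0, 0, 105, 0, 0, 0, 1, 0, 0, 116, 0, 0, 0, 1, 0, 0, 116, 0, 0, 0, 1, 0, 0, 116, 0, 0, 0, 0.35, 0, 0, 116, 0, 0, 0, 0.35, 0, 0, 116, 0, 0, 0, 0.35, 0, 0, 116, 0, 0, 0, 0.35, 0, 0, 116, 0, 0, 0, 0.35]'

```text
clock: 9.05
eef_pos: [445.9, 249.7, 21.6]
tool_rot: [3.14, 0.002, 3.141]
force: [-0.2, 0.1, 6.4]
width: 44.2
gripper_force: 60.2
```

play_rows --deltas '[0, 0, -40, 0, 0, 0, 0.35, 0, 0, -90, 0, 0, 0, 0.35, 0, 0, -140, 0, 0, 0, 0.35, -10, -40, -165, 0, 0, 0, 0.35, -26, -90, -165, 0, 0, 0, 0.35, -42, -140, -165, 0, 0, 0, 0.35, -57, -190, -165, 0, 0, 0, 0.35, -72, -240, -165, 0, 0, 0, 0.35, -87, -290, -165, 0, 0, 0, 0.35, -102, -340, -165, 0, 0, 0, 0.35]'

```text
clock: 10.3
eef_pos: [547.0, -92.7, 185.8]
tool_rot: [3.142, 0.0, 3.141]
force: [-0.3, 0.2, -0.4]
width: 44.2
gripper_force: 61.5
```

play_rows --deltas '[-14, -45, 0, 0, 0, 0, 0.35, -28, -90, 0, 0, 0, 0, 0.35, -38, -125, 0, 0, 0, 0, 0.35, -41, -137, 0, 0, 0, 0, 0.35, -41, -137, 40, 0, 0, 0, 0.35, -41, -137, 80, 0, 0, 0, 0.35, -41, -137, 120, 0, 0, 0, 0.35, -41, -137, 135, 0, 0, 0, 0.35, -41, -137, 135, 0, 0, 0, 0.35]'

```text
clock: 11.42
eef_pos: [587.4, -227.0, 49.9]
tool_rot: [3.141, -0.001, -3.142]
force: [-0.2, -0.3, -0.6]
width: 44.6
gripper_force: 61.5
```

play_rows --deltas '[0, 0, 12, 0, 0, 0, 0.35, 0, 0, 19, 0, 0, 0, 0.35, 0, 0, 22, 0, 0, 0, 0.35, 0, 0, 23.5, 0, 0, 0, 0.35, 0, 0, 24.5, 0, 0, 0, 0.35, 0, 0, 25, 0, 0, 0, 0.35, 0, 0, 25, 0, 0, 0, 0.35]'

```text
clock: 12.3
eef_pos: [587.9, -228.1, 25.7]
tool_rot: [-3.141, 0.0, 3.141]
force: [-1.7, 0.1, 2.6]
width: 44.3
gripper_force: 61.8
```

play_rows --deltas '[0, 0, 0, 0, 0, 0, 0.6, 0, 0, 0, 0, 0, 0, 0.75, 0, 0, 0, 0, 0, 0, 0.75, 0, 0, -30, 0, 0, 0, 0.75, 0, 0, -80, 0, 0, 0, 0.75, 0, 0, -130, 0, 0, 0, 0.75, 50, -32, -130, 0, 0, 0, 0.7, 98, -63, -130, 0, 0, 0, 0.7, 147, -95, -130, 0, 0, 0, 0.7, 196, -126, -130, 0, 0, 0, 0.7]'

```text
clock: 13.55
eef_pos: [390.1, -354.9, 155.5]
tool_rot: [-3.141, 0.0, 3.141]
force: [-0.1, -0.7, -0.3]
width: 59.8
gripper_force: 0.0
```

```bash
python3 - <<'E'
from h import *
import cv2
s=read_state();print(s["eef_pos"],s["tool_rot"],s["qpos"])
a=get_image("top")[100:300,330:530,::-1];b=get_image("side")[170:370,300:500,::-1]
cv2.imwrite("pics/p3.png",cv2.convertScaleAbs(cv2.resize(np.hstack([a,b]),None,fx=2,fy=2,interpolation=3),alpha=1.4))
E
```

```text
[ 390.11138024 -354.90510664  155.45172829] [-3.14096564e+00  3.03915846e-04  3.14093907e+00] [ 0.82696554  0.56475502 -0.21001948  1.93256601  0.1831002   0.66179882
  2.07396849]
```

View pics/p3.png

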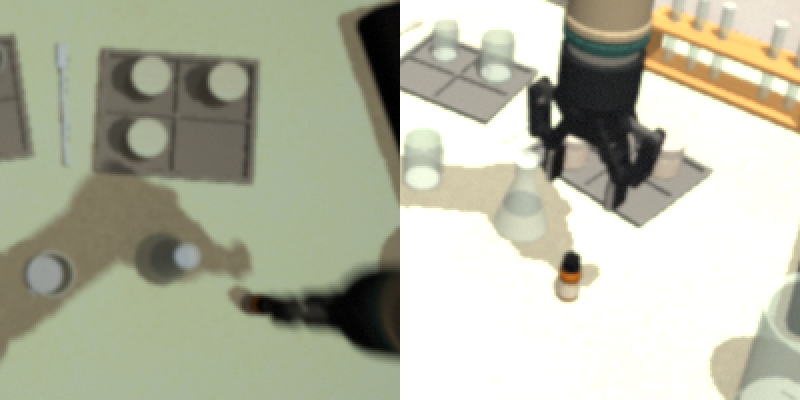

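Jar stands in the jar tray. Next, the small oil bottle.

play_rows --deltas '[-2, 1, 50, 0, 0, 0, 0.7, -2, 1, 100, 0, 0, 0, 0.7, -2, 1, 130, 0, 0, 0, 0.7, -2, 1, 147, 0, 0, 0, 0.7, -2, 1, 147, 0, 0, 0, 0.7, -2, 1, 147, 0, 0, 0, 0.1, -2, 1, 147, 0, 0, 0, 0.1, -2, 1, 147, 0, 0, 0, 0.1, -2, 1, 147, 0, 0, 0, 0.1, -2, 1, 147, 0, 0, 0, 0.1]'

```text
clock: 14.9
eef_pos: [394.4, -353.5, 9.8]
tool_rot: [-3.14, 0.002, 3.141]
force: [-1.1, 0.5, 6.5]
width: 23.0
gripper_force: 58.7
```

play_rows --deltas '[0, 0, -40, 0, 0, 0, 0.1, 0, 0, -90, 0, 0, 0, 0.1, 0, 0, -140, 0, 0, 0, 0.1, -12, 30, -175, 0, 0, 0, 0.1, -28, 80, -175, 0, 0, 0, 0.1, -44, 130, -175, 0, 0, 0, 0.1, -60, 180, -175, 0, 0, 0, 0.1, -76, 230, -175, 0, 0, 0, 0.1, -92, 280, -175, 0, 0, 0, 0.1, -106, 330, -175, 0, 0, 0, 0.1]'

```text
clock: 16.15
eef_pos: [500.6, -21.4, 184.2]
tool_rot: [-3.141, 0.002, 3.14]
force: [0.6, 0.2, -0.1]
width: 23.2
gripper_force: 58.9
```

play_rows --deltas '[-14, 50, 0, 0, 0, 0, 0.1, -28, 100, 0, 0, 0, 0, 0.1, -42, 150, 0, 0, 0, 0, 0.1, -56, 200, 0, 0, 0, 0, 0.1, -66, 245, 0, 0, 0, 0, 0.1, -71, 280, 0, 0, 0, 0, 0.1, -71, 285, 10, 0, 0, 0, 0.1, -71, 285, 60, 0, 0, 0, 0.1, -71, 285, 110, 0, 0, 0, 0.1, -71, 285, 140, 0, 0, 0, 0.1]'

```text
clock: 17.4
eef_pos: [569.8, 259.4, 41.0]
tool_rot: [-3.139, -0.003, 3.139]
force: [0.6, 0.6, -1.3]
width: 22.6
gripper_force: 58.9
```

play_rows --deltas '[0, 0, 12, 0, 0, 0, 0.1, 0, 0, 20, 0, 0, 0, 0.1, 0, 0, 24, 0, 0, 0, 0.1, 0, 0, 26, 0, 0, 0, 0.1, 0, 0, 27, 0, 0, 0, 0.1, 0, 0, 27.5, 0, 0, 0, 0.1, 0, 0, 27.5, 0, 0, 0, 0.1]'

```text
clock: 18.27
eef_pos: [571.3, 262.1, 16.0]
tool_rot: [3.141, 0.0, 3.141]
force: [-0.1, -0.5, -0.1]
width: 22.9
gripper_force: 58.9
```

play_rows --deltas '[0, 0, 1, 0, 0, 0, 0.1, 0, 0, 2, 0, 0, 0, 0.1, 0, 0, 2.7, 0, 0, 0, 0.1, 0, 0, 2.7, 0, 0, 0, 0.1]'

```text
clock: 18.77
eef_pos: [571.2, 262.0, 13.8]
tool_rot: [-3.142, 0.0, 3.141]
force: [-1.2, -0.3, 5.5]
width: 22.8
gripper_force: 59.7
```

play_rows --deltas '[0, 0, 0, 0, 0, 0, 0.35, 0, 0, 0, 0, 0, 0, 0.45, 0, 0, 0, 0, 0, 0, 0.45, 0, 0, -30, 0, 0, 0, 0.45, 0, 0, -80, 0, 0, 0, 0.45, 0, 0, -135, 0, 0, 0, 0.45, 18, -50, -140, 0, 0, 0, 1, 36, -105, -140, 0, 0, 0, 1, 54, -160, -140, 0, 0, 0, 1, 74, -215, -140, 0, 0, 0, 1]'

```text
clock: 20.02
eef_pos: [496.5, 45.3, 153.2]
tool_rot: [-3.141, 0.001, 3.141]
force: [0.3, -0.5, 0.7]
width: 85.6
gripper_force: 0.0
```

play_rows --deltas '[16, -42, 0, 0, 0, 0, 1, 16, -42, 0, 0, 0, 0, 1, 16, -42, 0, 0, 0, 0, 1]'

```text
clock: 20.4
eef_pos: [481.6, 5.8, 153.3]
tool_rot: [3.141, 0.001, 3.141]
force: [-0.5, 0.8, 0.3]
width: 85.8
gripper_force: 0.0
```

```bash
python3 - <<'E'
from h import *
import cv2
s=read_state();print(s["eef_pos"],s["tool_rot"])
a=get_image("top")[100:300,130:330,::-1];b=get_image("side")[110:310,180:380,::-1]
cv2.imwrite("pics/p4.png",cv2.convertScaleAbs(cv2.resize(np.hstack([a,b]),None,fx=2,fy=2,interpolation=3),alpha=1.4))
E
```

```text
[481.63092195   5.7698212  153.28921747] [3.14073251e+00 1.14716517e-03 3.14095962e+00]
```

View pics/p4.png

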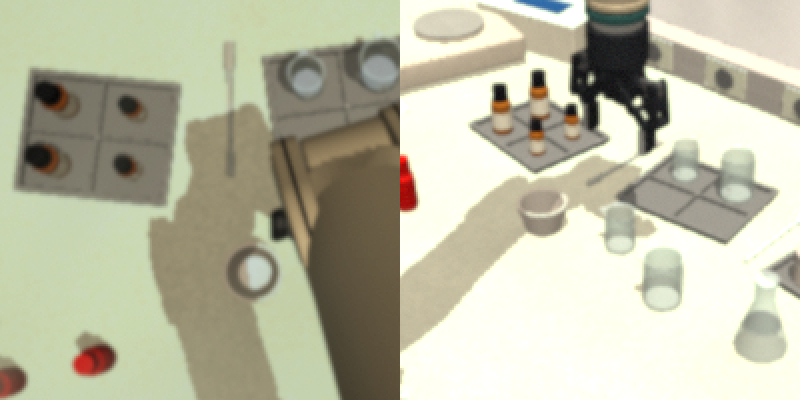

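Both bottles stand in their bays. Next, the small beaker.

play_rows --deltas '[1, -2, 50, 0, 0, 0, 1, 1, -2, 90, 0, 0, 0, 1, 1, -2, 120, 0, 0, 0, 1, 1, -2, 136, 0, 0, 0, 1, 1, -2, 136, 0, 0, 0, 1, 1, -2, 136, 0, 0, 0, 0.35, 1, -2, 136, 0, 0, 0, 0.35, 1, -2, 136, 0, 0, 0, 0.35, 1, -2, 136, 0, 0, 0, 0.35, 1, -2, 136, 0, 0, 0, 0.35]'

```text
clock: 21.75
eef_pos: [480.8, 3.2, 18.3]
tool_rot: [3.141, 0.002, 3.141]
force: [-0.6, 1.5, 6.6]
width: 43.6
gripper_force: 59.5
```

Width reads 43.6, which suggests the pads are on the rim (45), so I'll regrip 9 mm lower on the plain wall.

play_rows --deltas '[0, 0, 0, 0, 0, 0, 0.7, 0, 0, 0, 0, 0, 0, 0.7, 0, 0, 5, 0, 0, 0, 0.7, 0, 0, 9, 0, 0, 0, 0.7, 0, 0, 9, 0, 0, 0, 0.7, 0, 0, 9, 0, 0, 0, 0.35, 0, 0, 9, 0, 0, 0, 0.35, 0, 0, 9, 0, 0, 0, 0.35, 0, 0, 9, 0, 0, 0, 0.35]'

```text
clock: 22.88
eef_pos: [479.9, 3.2, 8.2]
tool_rot: [3.141, -0.0, 3.141]
force: [-0.9, 0.9, 2.7]
width: 43.0
gripper_force: 60.4
```

play_rows --deltas '[0, 0, -4, 0, 0, 0, 0.35, 0, 0, -10, 0, 0, 0, 0.35, 0, 0, -16, 0, 0, 0, 0.35, 0, 0, -16, 0, 0, 0, 0.35]'

```text
clock: 23.38
eef_pos: [480.5, 3.0, 24.7]
tool_rot: [3.141, 0.001, 3.14]
force: [-0.1, 1.3, -0.8]
width: 43.1
gripper_force: 60.5
```

```bash
python3 - <<'E'
from h import *
import cv2
s=read_state();print(s["eef_pos"],s["width"],s["force"])
b=get_image("side")[140:300,230:390,::-1]
cv2.imwrite("pics/p5.png",cv2.convertScaleAbs(cv2.resize(b,None,fx=3.5,fy=3.5,interpolation=3),alpha=1.3))
E
```

```text
[480.45755349   2.98070933  24.70739914] 43.117416916580744 [-0.11069456  1.29711618 -0.83047331]
```

View pics/p5.png

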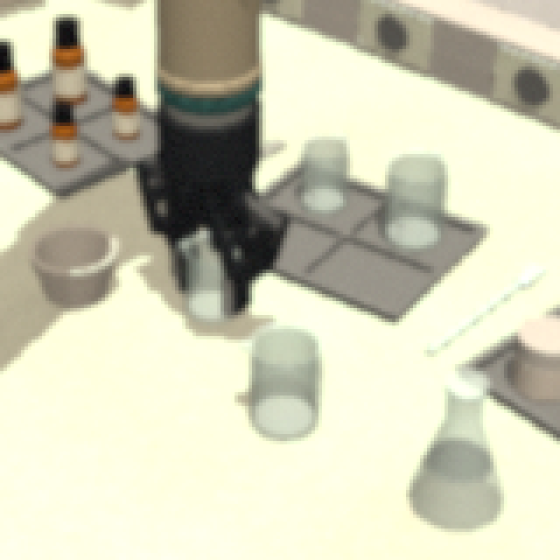

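Beaker held and upright. Carrying it to the left near bay.

play_rows --deltas '[0, 0, -30, 0, 0, 0, 0.35, 0, 0, -70, 0, 0, 0, 0.35, -30, 8, -80, 0, 0, 0, 0.35, -70, 20, -80, 0, 0, 0, 0.35, -105, 30, -80, 0, 0, 0, 0.35, -117, 34, -80, 0, 0, 0, 0.35, -117, 34, -60, 0, 0, 0, 0.35, -117, 34, -30, 0, 0, 0, 0.35, -117, 34, -8, 0, 0, 0, 0.35, -117, 34, -8, 0, 0, 0, 0.35]'

```text
clock: 24.68
eef_pos: [594.2, 36.4, 30.3]
tool_rot: [-3.141, -0.006, 3.141]
force: [0.0, 0.5, 0.2]
width: 43.3
gripper_force: 60.7
```

play_rows --deltas '[0, 0, 9, 0, 0, 0, 0.35, 0, 0, 15, 0, 0, 0, 0.35, 0, 0, 18, 0, 0, 0, 0.35, 0, 0, 19, 0, 0, 0, 0.35, 0, 0, 19, 0, 0, 0, 0.35]'

```text
clock: 25.3
eef_pos: [597.1, 37.0, 13.2]
tool_rot: [3.142, 0.0, 3.141]
force: [0.3, -0.2, -0.9]
width: 42.9
gripper_force: 60.7
```

play_rows --deltas '[0, 0, 0.8, 0, 0, 0, 0.35, 0, 0, 1.4, 0, 0, 0, 0.35, 0, 0, 1.4, 0, 0, 0, 0.35]'

```text
clock: 25.68
eef_pos: [597.3, 37.0, 12.2]
tool_rot: [-3.142, 0.001, 3.141]
force: [-1.3, 0.2, 5.1]
width: 43.5
gripper_force: 60.7
```

play_rows --deltas '[0, 0, 0, 0, 0, 0, 0.6, 0, 0, 0, 0, 0, 0, 0.62, 0, 0, 0, 0, 0, 0, 0.62, 0, 0, -8, 0, 0, 0, 0.7, 0, 0, -40, 0, 0, 0, 0.75, 0, 0, -90, 0, 0, 0, 0.75, 0, 0, -138, 0, 0, 0, 1, 45, -40, -138, 0, 0, 0, 1, 85, -80, -138, 0, 0, 0, 1, 125, -115, -138, 0, 0, 0, 1]'

```text
clock: 26.92
eef_pos: [470.7, -79.4, 150.4]
tool_rot: [-3.141, 0.001, 3.14]
force: [1.7, -0.6, 0.0]
width: 85.5
gripper_force: 0.0
```

play_rows --deltas '[38, -35, 0, 0, 0, 0, 1, 38, -35, 0, 0, 0, 0, 1, 38, -35, 50, 0, 0, 0, 1, 38, -35, 90, 0, 0, 0, 1, 38, -35, 120, 0, 0, 0, 1, 38, -35, 134, 0, 0, 0, 1, 38, -35, 134, 0, 0, 0, 1]'

```text
clock: 27.8
eef_pos: [434.4, -111.9, 15.0]
tool_rot: [3.14, -0.0, -3.14]
force: [0.0, 0.4, 0.5]
width: 85.4
gripper_force: 0.0
```

play_rows --deltas '[0, 0, 0, 0, 0, 0, 0.45, 0, 0, 0, 0, 0, 0, 0.45, 0, 0, 0, 0, 0, 0, 0.45, 0, 0, 0, 0, 0, 0, 0.45, 0, 0, 0, 0, 0, 0, 0.45, 0, 0, -6, 0, 0, 0, 0.45, 0, 0, -15, 0, 0, 0, 0.45, 0, 0, -15, 0, 0, 0, 0.45]'

```text
clock: 28.8
eef_pos: [434.4, -113.1, 31.6]
tool_rot: [-3.141, 0.002, 3.14]
force: [-1.4, -0.0, -0.9]
width: 50.6
gripper_force: 54.0
```

```bash
python3 - <<'E'
from h import *
import cv2
s=read_state();print(s["eef_pos"],s["width"],s["force"])
b=get_image("side")[140:300,230:390,::-1]
cv2.imwrite("pics/p6.png",cv2.convertScaleAbs(cv2.resize(b,None,fx=3.5,fy=3.5,interpolation=3),alpha=1.3))
E
```

```text
[ 434.3859077  -113.10671514   31.56994514] 50.62749678521692 [-1.43398216 -0.04961868 -0.90182993]
```

View pics/p6.png

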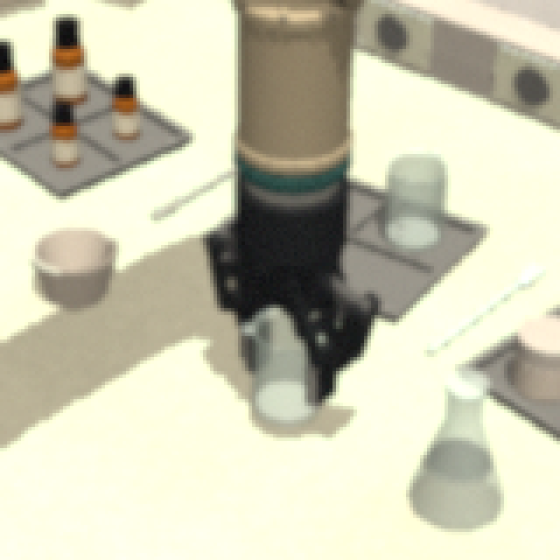

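Large beaker held and upright. Carrying it to the right near bay.

play_rows --deltas '[0, 0, -45, 0, 0, 0, 0.45, 0, 0, -95, 0, 0, 0, 0.45, -45, 16, -105, 0, 0, 0, 0.45, -90, 32, -105, 0, 0, 0, 0.45, -135, 48, -105, 0, 0, 0, 0.45, -170, 62, -105, 0, 0, 0, 0.45, -174, 63, -105, 0, 0, 0, 0.45, -174, 63, -70, 0, 0, 0, 0.45, -174, 63, -30, 0, 0, 0, 0.45, -174, 63, -8, 0, 0, 0, 0.45]'

```text
clock: 30.1
eef_pos: [605.2, -51.1, 36.3]
tool_rot: [-3.141, -0.005, 3.14]
force: [0.5, 0.5, 0.6]
width: 50.3
gripper_force: 54.2
```

play_rows --deltas '[0, 0, 0, 0, 0, 0, 0.45, 0, 0, 8, 0, 0, 0, 0.45, 0, 0, 13, 0, 0, 0, 0.45, 0, 0, 16, 0, 0, 0, 0.45, 0, 0, 16, 0, 0, 0, 0.45]'

```text
clock: 30.72
eef_pos: [607.9, -50.1, 22.8]
tool_rot: [-3.142, 0.0, 3.141]
force: [-0.5, -0.4, -0.7]
width: 50.4
gripper_force: 54.2
```

play_rows --deltas '[0, 0, 1, 0, 0, 0, 0.45, 0, 0, 2, 0, 0, 0, 0.45, 0, 0, 2.5, 0, 0, 0, 0.45, 0, 0, 2.5, 0, 0, 0, 0.45]'

```text
clock: 31.22
eef_pos: [608.2, -50.0, 20.9]
tool_rot: [-3.141, 0.001, 3.141]
force: [-1.3, 0.1, 5.1]
width: 50.1
gripper_force: 54.2
```

play_rows --deltas '[0, 0, 0, 0, 0, 0, 0.68, 0, 0, 0, 0, 0, 0, 0.7, 0, 0, 0, 0, 0, 0, 0.7, 0, 0, -8, 0, 0, 0, 0.72, 0, 0, -40, 0, 0, 0, 0.75, 0, 0, -90, 0, 0, 0, 0.75, 0, 0, -140, 0, 0, 0, 0.75, 30, -45, -160, 0, 0, 0, 0.75, 60, -90, -160, 0, 0, 0, 0.75, 100, -135, -160, 0, 0, 0, 0.75]'

```text
clock: 32.48
eef_pos: [507.6, -186.4, 181.2]
tool_rot: [-3.141, 0.002, 3.141]
force: [1.0, -1.1, -0.1]
width: 63.8
gripper_force: 0.0
```

play_rows --deltas '[20, -50, -20, 0, 0, 0, 0.75, 40, -100, -40, 0, 0, 0, 0.75, 60, -150, -50, 0, 0, 0, 0.75, 80, -200, -50, 0, 0, 0, 0.75, 80, -200, -50, 0, 0, 0, 0.75, 80, -200, -50, 0, 0, 0, 0.75]'

```text
clock: 33.22
eef_pos: [427.8, -384.2, 230.5]
tool_rot: [3.141, 0.001, 3.141]
force: [-0.2, 0.5, 0.3]
width: 64.2
gripper_force: 0.0
```

```bash
python3 - <<'E'
from h import *
import cv2
s=read_state();print(s["eef_pos"],s["force"],s["qd"].round(3))
a=get_image("top")[100:280,130:480,::-1];b=get_image("side")[130:310,160:510,::-1]
cv2.imwrite("pics/p7.png",cv2.convertScaleAbs(cv2.resize(np.vstack([a,b]),None,fx=1.66,fy=1.66,interpolation=3),alpha=1.4))
E
```

```text
[ 427.84468291 -384.21106872  230.4794621 ] [-0.24853418  0.52551496  0.25726436] [-0.03  -0.003 -0.019  0.009 -0.    -0.002 -0.002]
```

View pics/p7.png

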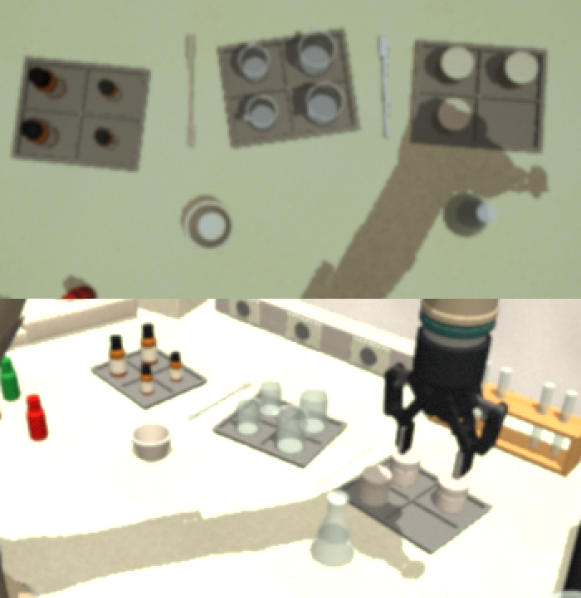

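All five pieces stand upright in their bays, and the flask and mortar haven't moved. Handing in.

```bash
python3 -c "
from cell import *
print(finish_job())"
```

```text
the job is handed in; nothing more can be done
None
```

All five pieces were sorted upright into empty bays of their trays, with the flask and mortar left where they stood; the job was handed in at about 33 s, and no verdict was returned.

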